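Turn the icing warmer down and open the jar

TASK

The icing in the square jar has melted: turn the warmer's dial down to the one-dot mark (keep warm), then unscrew the jar's tight metal cap anticlockwise while the jar stays seated in its well, and stop turning once the thread lets go. Lift the cap straight off and finish while still holding it in the gripper, level and still, a finger's width or two above the jar's open mouth so that it drips back into the jar. Leave everything else on the table where it is.

Things in the scene. Friction and masses are not known exactly. Their poses are not given: they have to be found in the camera images.
- warmer: Three-well icing warmer, a fixed steel box 170 mm (its x) by 470 mm (its y), 80 mm high; origin at the centre of its underside on the table, z up. Square wells 68 mm wide, floor 30 mm above the table, at y = +175, +62 and -51 mm on its x = 0; dial on a white panel (top 84 mm above the table) at y = -170 mm. The square jar, a squeeze bottle and a steel pot stand in the wells in any order.
- dial (a joint): Warmer dial angle, rad, growing clockwise seen from above: 0 = off (ring mark), 0.7 = one dot (keep warm), 1.4 = two dots, 2.1 = three dots (melt). A spring detent holds it at each mark and draws it in from about 0.2 rad either side; turning it takes about 0.1 N m. It starts between two and three dots.
- dial_grip (a point): Point on the dial's vertical axis, 28 mm above the white panel, a good height to grip. The black dial is a disc 48 mm across, 6 mm thick, carrying an upright bar 13 mm thick, 47 mm long, 32 mm high (its top 38 mm above the panel). This point's x axis lies along the bar and points to the mark.
- dial_pointer (a point): Pointed end of the dial's bar, on its top, 26 mm from the axis; a white line on the bar runs to it. The marks lie on the panel just outside it, on the side away from the robot.
- jar: Square glass jar of chocolate icing, 64 x 64 mm, about 0.4 kg, standing loose in one well with 2 mm of play all round: the well's walls keep it from turning (after about 4 degrees of play). Origin at the centre of its underside, z up. Its flat shoulder is 76 mm above the origin, its round neck ends in the mouth at 103 mm.
- jar_mouth (a point): Centre of the jar's mouth, at the rim of the neck, 103 mm above the jar's underside. The neck is 42 mm across.
- cap: Round ribbed metal screw cap on the square jar, 58 mm across, 22 mm high, 35 g. Origin at the centre of its lower edge, z up; on the jar that edge is 8 mm above the jar's shoulder. Turning takes about 0.5 N m, keeps its height, and stays where left for a fresh grip. Until turned about 1.9 rad (110 degrees) anticlockwise from above, lifting it lifts the jar; a light pull up shows if it is free.
- cap_top (a point): Centre of the cap's flat top, 22 mm above its lower edge.
- thread (a joint): How far the cap has been unscrewed on the jar's neck, in rad, anticlockwise seen from above: 0 = tight (start), free to lift off from about 1.9 (before that it has only 1 to 4 mm of slack upward); turned on past 2.5 it runs onto the next thread start (stop at 2.75).
- squeeze: Round clear squeeze bottle with a white pointed nozzle, 50 mm across, 142 mm high, standing in another well; leave alone. Origin under its centre.
- pot: Open round steel pot, 58 mm across, 85 mm high, standing in another well; leave alone. Origin under its centre.
- sprinkles: Small round jar of sprinkles with a white lid, 54 mm across, 85 mm high, on the table behind the warmer; leave alone. Origin under its centre.
- brush: Pastry brush, 190 mm long, lying in front of the warmer; leave alone.
- cutter: Low steel biscuit cutter, about 64 mm across, 22 mm high, on the table behind the warmer; leave alone. Origin under its centre.
- drink: Drink bottle, 64 mm across, 210 mm high, to the left; leave alone. Origin under its centre.
- bowl: Mixing bowl with a spoon in it, 196 mm across, 85 mm high, to the right; leave alone. Origin under its centre.
Mind the look-alikes: they are no part of the job. What is shaped like the cap but purple is not meant. What is shaped like the jar but turquoise or yellow is not meant.

How it is judged:
By the outcome, as a careful person would: the job done as asked, in the order asked, and still so for the second after the job is handed in, while the arm keeps its last pose, push and grip.
It also fails if it takes over 54 s, if anything falls off the work surface, if the arm or the gripper's body presses on something with over 40 N, if the wrist force passes 120 N, or if a joint passes its speed limit or range.

ROBOT

A 6-joint arm with a two-finger parallel gripper is mounted at the origin on the work surface. World frame = base frame: x ahead of the robot, y to its left, z up, the work surface at z = 0. Lengths are in mm, angles in rad, forces in N, time in s.
With the tool pointing down it reaches from about 275 to 1000 mm from the base axis. Payload 8.4 kg.
Tool frame: the origin (TCP) lies midway between the tips of the shut fingers; the grasp point (between the pads) lies 19 mm behind it; z points along the fingers, y is the line along which they close (so a half turn about z gives the same grasp; the last joint's range is limited). The gripper opens to 85 mm and grips with 20 to 120 N. Pads are 22 mm wide; open, the fingers measure 114 mm over their backs; the gripper's body (76 mm by 85 mm) begins 54 mm behind the grasp point. The pads swing forward as they close: fully open they stand 13 mm farther back than shut.
Start: joints at [1.239, 0.353, 1.633, -0, 1.155, -0.002], TCP at [202.407, 591.32, 209.681] pointing down, gripper open.
Joint ranges: [-2.63, 2.63], [-0.92, 2.1], [0.06, 2.66], [-1.3, 4.44], [0, 2.69], [-3.02, 3.02]. Speed limits (rad/s): [2.22, 2.22, 2.79, 3.14, 3.14, 3.14].

INTERFACE

Orientations are given as [roll, pitch, yaw] about the fixed x, y, z axes, in that order (R = Rz(yaw) Ry(pitch) Rx(roll)).
In Python, from rig import telemetry, optics, r gives the robot as it stands.
- The arm moves only by the tool play_rows, never from a script. Its arguments are lists of equal length, an entry for each row: "dp": the shift along the tool's x, y, z in units of 40 mm (1.0 is 40 mm), a list of three; "rot": the turn, a rotation vector about the tool's x, y, z in units of 6 degrees (1.0 is 6 degrees), a list of three. In form: {"dp": [[tx, ty, tz], ...], "rot": [[ax, ay, az], ...]}. A call has 1 to 5 rows; each row is the pose to reach, as a shift and turn from the pose commanded when the call began, along the tool's axes at that moment; what a row does not reach only later rows make up. A row lasts 1/12 s, in which the tool goes at most 41.7 mm and 7.16 degrees, less where a joint would pass 70% of its speed; a pose out of reach is approached as far as the arm can. A call with a gripper value outside its range is refused whole. "fingers" is the opening, from 0 (shut) to 1 (fully open), set as the call begins (left out, the last holds). The fingers move at their own pace and stop on an object; "grip_force" is the grip in N (left out, the last holds). Time passes only in rows, so rows that repeat a pose let the fingers close. It gives the time, the measured TCP pose, the force, the opening and the grip force at its end, in the units of the state.
- telemetry.sense(): the state, without advancing time (a new reading comes with each control period).
- optics.grab_frame(name): name is "scene" or "top" or "wrist"; returns a dict with "color" (384x512x3 uint8, red, green, blue), "mtx" (3x3 intrinsics, pixels), "D" ([k1, k2, p1, p2, k3] as OpenCV has them; the pictures are not rectified), "R" (3x3) and "t" (3): a world point X has camera coordinates R X + t; the wrist camera has in their place "mount" (4x4, takes a point from camera to tool coordinates, whose origin is the TCP and whose axes are the flange's). Camera axes: x right, y down, z forward; pixel columns grow to the right and rows downward; lengths in mm; the calibration is good to about 2 mm. A picture is of the moment at which its call begins: read the wrist's pose just before it. There is no depth.
- r.sign_off(): hands the job in; it is judged then, once.
The state is a dict: "clock": time; "qpos": joint angles; "qvel": joint speeds; "joint_efforts": joint torques, N m; "eef_pos": TCP position; "tcp_rot": TCP orientation; "contact_force": force on the tool from outside, world axes, zero at the start; "wrist_torque": the same for the moment, N m; "opening": opening from 0.0 (shut) to 1.0 (fully open); "grasp_force": force on a finger pad.
Only numpy, scipy, OpenCV 4.12 (cv2) and the standard library are available. Lean on these libraries where they do the work, as an engineer would, in place of code of your own. Each camera call takes 0.05 s, during which the arm holds its last target. There are 200 camera calls.

## Working session

There is one attempt and no reset: what is moved stays moved. The work goes in short steps, Python scripts to look and compute and a tool call to move; the robot and the scene stay as the last step left them, time stands still between calls to the robot, and variables do not carry over. Pictures are saved under pics/ and viewed, at most 10 in all, crops included, and the job is handed in when it is done.

Besides the shell and the picture viewer there is one more tool, called as name(argument=value, ...), one argument or row to a line, values as JSON. play_rows: Moves the arm, as the interface text tells. Its arguments: {"type":"object","properties":{"dp":{"type":"array"},"rot":{"type":"array"},"fingers":{"type":"number"},"grip_force":{"type":"number"}},"required":["dp","rot"]}

```bash
mkdir -p pics; cat > h.py <<'E'
import numpy as np,cv2,sys
from scipy.spatial.transform import Rotation as Ro
from rig import telemetry, optics, r
def cam(n):
    s=telemetry.sense(); f=optics.grab_frame(n)
    if 'mount' in f:
        T=np.eye(4);T[:3,:3]=Ro.from_euler('xyz',s['tcp_rot']).as_matrix();T[:3,3]=s['eef_pos']
        M=np.linalg.inv(T@np.array(f['mount'])); f['R'],f['t']=M[:3,:3],M[:3,3]
    for k in('R','t','mtx','D'): f[k]=np.array(f[k],float)
    return f
def save(f,p): cv2.imwrite(p,cv2.cvtColor(np.array(f['color']),cv2.COLOR_RGB2BGR))
def atz(f,uv,z):
    n=cv2.undistortPoints(np.array([[uv]],float),f['mtx'],f['D'])[0,0]
    d=f['R'].T@np.array([n[0],n[1],1]); c=-f['R'].T@f['t']
    return c+d*(z-c[2])/d[2]
def pix(f,X): return cv2.projectPoints(np.array(X,float).reshape(-1,3),cv2.Rodrigues(f['R'])[0],f['t'],f['mtx'],f['D'])[0][:,0]
def move(goal,yaw=None):
    s=telemetry.sense(); R=Ro.from_euler('xyz',s['tcp_rot'])
    d=R.inv().apply(np.array(goal)-s['eef_pos']); print('dp',(d/40).round(3))
E
python3 - <<'E'
from h import *
s=telemetry.sense();print({k:np.round(v,3) for k,v in s.items()})
import pickle
fs={}
for n in('scene','top','wrist'):
    f=cam(n);fs[n]=f
    print(n,(-f['R'].T@f['t']).round(),f['mtx'].round(1).tolist())
pickle.dump(fs,open('f0.pkl','wb'))
a=np.hstack([cv2.resize(np.array(fs[n]['color']),(800,600)) for n in('scene',)])
cv2.imwrite('pics/a.png',a[...,::-1]);cv2.imwrite('pics/b.png',cv2.resize(np.array(fs['top']['color']),(800,600))[...,::-1])
E
```

```text
{'clock': np.float64(0.0), 'qpos': array([ 1.239,  0.354,  1.634, -0.   ,  1.155, -0.002]), 'qvel': array([-0.   , -0.001,  0.001, -0.001, -0.   , -0.001]), 'joint_efforts': array([-2.0000e-03, -6.0525e+01, -3.4207e+01, -0.0000e+00,  9.0000e-03,
        0.0000e+00]), 'eef_pos': array([202.221, 590.848, 208.935]), 'tcp_rot': array([-3.14 ,  0.   ,  2.812]), 'contact_force': array([ 0.078, -0.892,  0.295]), 'wrist_torque': array([-0.033, -0.022, -0.063]), 'grasp_force': np.float64(0.0), 'opening': np.float64(0.997)}
scene [1223.  130. 1075.] [[400.1, 0.0, 257.0], [0.0, 400.1, 194.8], [0.0, 0.0, 1.0]]
top [ 414.  -59. 1151.] [[381.4, 0.0, 260.8], [0.0, 381.4, 187.5], [0.0, 0.0, 1.0]]
wrist [137. 613. 374.] [[323.4, 0.0, 255.1], [0.0, 323.4, 195.4], [0.0, 0.0, 1.0]]
```

View pics/a.png

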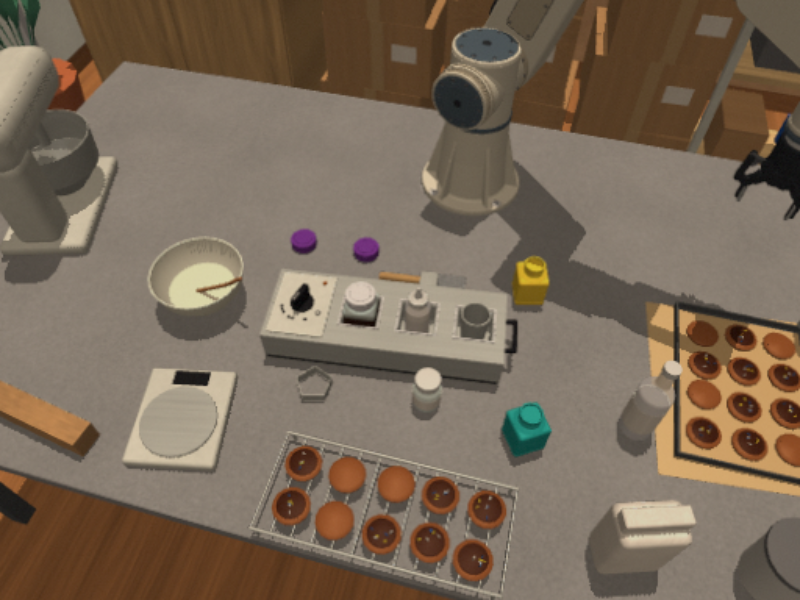

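View pics/b.png

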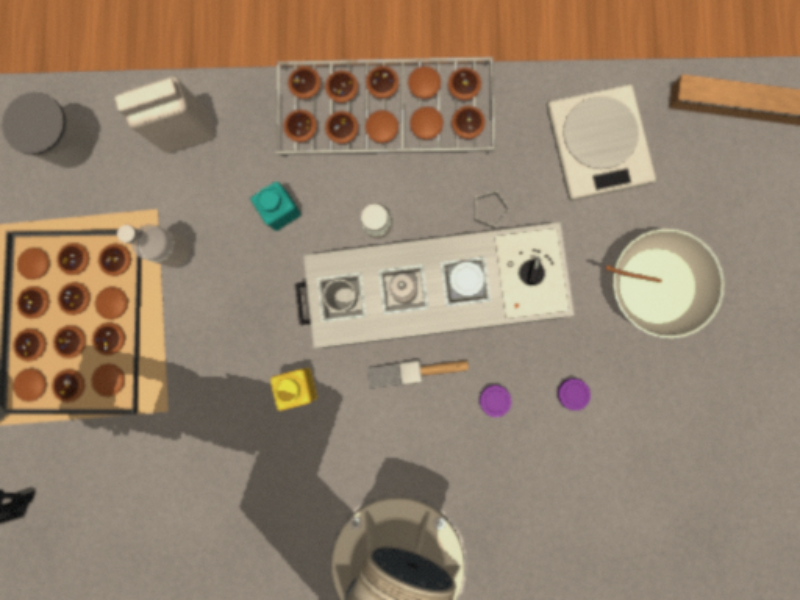

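The top view shows the square jar with the silvery cap at about (466,280) of the 800 px picture, in the well next to the dial at (532,270). The warmer's top corners are at about (305,255), (557,224), (573,316) and (315,346).

```bash
python3 - <<'E'
from h import *
import pickle
f=pickle.load(open('f0.pkl','rb'))['top']; k=1.5625
c=[atz(f,(u/k,v/k),80)[:2] for u,v in((305,255),(557,224),(573,316),(315,346))]
print(np.round(c),np.mean(c,0)); print(atz(f,(466/k,280/k),136),atz(f,(532/k,271/k),110))
im=np.array(f['color'])[120:240,250:400]
cv2.imwrite('pics/c.png',cv2.resize(im,(750,600),interpolation=2)[...,::-1])
E
```

```text
[[ 573.  162.]
 [ 624. -296.]
 [ 458. -319.]
 [ 408.  143.]] [515.87824348 -77.50933056]
[ 518.60905166 -126.27196703  136.        ] [ 535.8295232  -243.29619025  110.        ]
```

View pics/c.png

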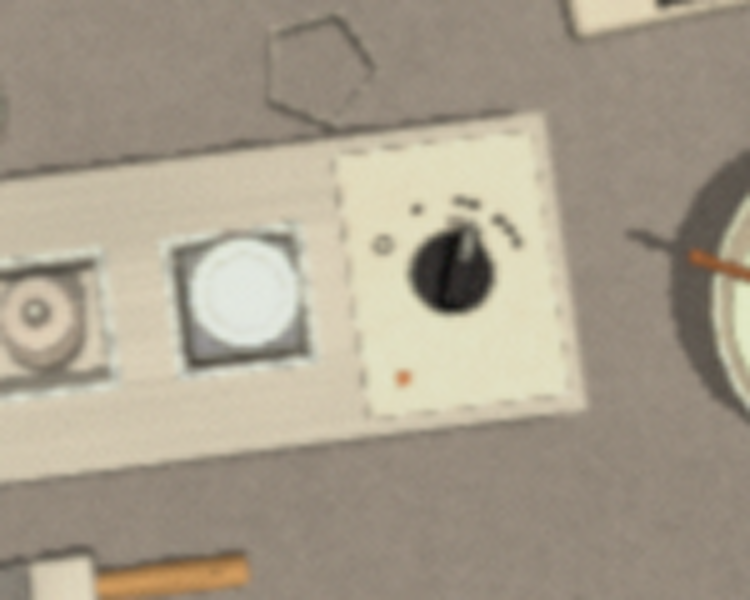

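```bash
python3 - <<'E'
from h import *
import pickle
f=pickle.load(open('f0.pkl','rb'))['top']
g=lambda u,v,z: atz(f,(250+u/5-.4,120+v/5-.4),z)[:2]
c=g(452,272,90);print('axis',c, 'cap',g(245,278,136))
for n,u,v in(('ring',384,244),('1',416,209),('2',466,202),('3',507,230)):
  d=g(u,v,84)-c;print(n,np.linalg.norm(d),np.arctan2(d[1],d[0]))
p=g(471,222,122)
for cc in(c,np.array([534.7,-246.5])):
  d=p-cc;print('ptr',np.linalg.norm(d),np.arctan2(d[1],d[0]))
s=telemetry.sense()
E
```

```text
axis [ 536.61644026 -245.46977215] cap [ 529.32819717 -127.39906584]
ring 40.22650252030375 1.1366569570931346
1 40.77750820957616 0.461862078955829
2 41.32018864550052 -0.2407951172355102
3 40.25277705198174 -0.9314125513175203
ptr 23.974114329906914 -0.2217131255503738
ptr 25.656779447632346 -0.16608754028074482
```

play_rows(
  dp=[
    [-0.65,-0.76,-0.15],
    [-1.3,-1.52,-0.3],
    [-1.95,-2.28,-0.45],
    [-2.6,-3.04,-0.6],
    [-3.25,-3.8,-0.75],
  ],
  rot=[
    [0,0,0],
    [0,0,0],
    [0,0,0],
    [0,0,0],
    [0,0,0],
  ],
)

```text
clock: 0.57
eef_pos: [276.2, 403.5, 239.6]
tcp_rot: [-3.141, -0.0, 2.812]
contact_force: [0.7, -0.7, 0.1]
opening: 1.0
grasp_force: 0.0
```

play_rows(
  dp=[
    [-0.65,-0.76,0],
    [-1.3,-1.52,0],
    [-1.95,-2.28,0],
    [-2.6,-3.04,0],
    [-3.25,-3.8,0],
  ],
  rot=[
    [0,0,0],
    [0,0,0],
    [0,0,0],
    [0,0,0],
    [0,0,0],
  ],
)

```text
clock: 0.98
eef_pos: [350.0, 217.7, 239.7]
tcp_rot: [3.141, 0.0, 2.812]
contact_force: [1.2, -0.2, -0.3]
opening: 1.004
grasp_force: 0.0
```

play_rows(
  dp=[
    [-0.65,-0.76,0],
    [-1.3,-1.52,0],
    [-1.95,-2.28,0],
    [-2.6,-3.04,0],
    [-3.25,-3.8,0],
  ],
  rot=[
    [0,0,0],
    [0,0,0],
    [0,0,0],
    [0,0,0],
    [0,0,0],
  ],
)

```text
clock: 1.4
eef_pos: [423.9, 31.6, 239.8]
tcp_rot: [3.141, 0.0, 2.812]
contact_force: [1.5, 0.2, 0.2]
opening: 0.998
grasp_force: 0.0
```

play_rows(
  dp=[
    [-0.65,-0.76,0],
    [-1.3,-1.52,0],
    [-1.95,-2.28,0],
    [-2.6,-3.04,0],
    [-3.25,-3.8,0],
  ],
  rot=[
    [0,0,0],
    [0,0,0],
    [0,0,0],
    [0,0,0],
    [0,0,0],
  ],
)

```text
clock: 1.82
eef_pos: [497.6, -154.5, 239.6]
tcp_rot: [3.141, -0.0, 2.811]
contact_force: [1.5, -0.3, 0.6]
opening: 1.003
grasp_force: 0.0
```

```bash
python3 - <<'E'
from h import *
move([536,-246,230]);s=telemetry.sense();print(s['eef_pos'],s['tcp_rot'],s['clock'],s['qpos'])
E
```

```text
dp [-1.65  -1.854  0.239]
[ 497.62492695 -154.45559696  239.58082564] [ 3.14147940e+00 -1.04326239e-04  2.81136458e+00] 1.8167 [-3.03917314e-01  1.61170867e-01  1.82002661e+00  1.26457622e-04
  1.16049649e+00 -1.54453601e+00]
```

play_rows(
  dp=[
    [-0.6,-0.7,0.1],
    [-1.2,-1.4,0.2],
    [-1.65,-1.85,0.24],
    [-1.65,-1.85,0.24],
    [-1.65,-1.85,0.24],
  ],
  rot=[
    [0,0,0.8],
    [0,0,1.6],
    [0,0,1.6],
    [0,0,1.6],
    [0,0,1.6],
  ],
)

```text
clock: 2.23
eef_pos: [535.7, -244.5, 229.2]
tcp_rot: [3.141, -0.002, 2.643]
contact_force: [0.0, 0.9, 0.8]
opening: 1.003
grasp_force: 0.0
```

```bash
python3 - <<'E'
from h import *
import pickle
s=telemetry.sense();print(s['eef_pos'],s['tcp_rot'],s['clock'])
f=cam('wrist');pickle.dump(f,open('f1.pkl','wb'))
cv2.imwrite('pics/d.png',cv2.resize(np.array(f['color']),(800,600))[...,::-1])
print(pix(f,[[536,-246,90],[536,-246,122]])*1.5625)
E
```

```text
[ 535.6848293  -244.47913573  229.2486538 ] [ 3.14149581e+00 -1.51724349e-03  2.64253091e+00] 2.2333
[[397.46624216 279.98840578]
 [397.36861004 292.81326597]]
```

View pics/d.png

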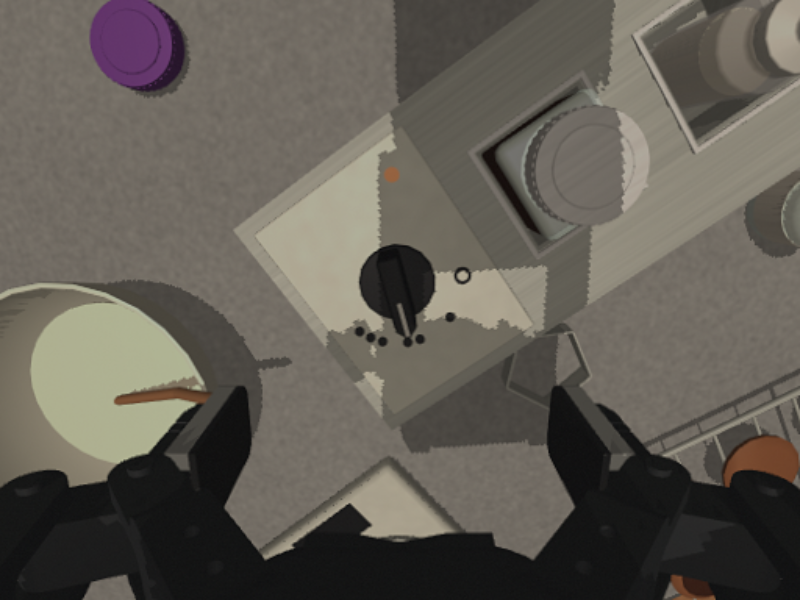

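The wrist view shows the dial disc centred at (397,281), with the bar top running from (388,252) to its pointer at (407,336), just short of the two-dot mark. The cap top is centred at about (594,167).

```bash
python3 - <<'E'
from h import *
import pickle
f=pickle.load(open('f1.pkl','rb'));k=1.5625
g=lambda u,v,z: atz(f,(u/k,v/k),z)[:2]
c=g(397,281,90);print(c)
for n,u,v in(('ring',462,275),('1',450,317),('2',414,341),('3',370,337)):
  d=g(u,v,84)-c;print(n,np.linalg.norm(d),np.arctan2(d[1],d[0]))
p=g(407,336,122);d=p-c;print('ptr',np.linalg.norm(d),np.arctan2(d[1],d[0]))
d=p-g(388,252,122);print(np.linalg.norm(d),np.arctan2(d[1],d[0]))
d=p-g(400,305,122);print(np.linalg.norm(d),np.arctan2(d[1],d[0]))
print('cap',g(594,167,136));move([*c,160])
im=np.array(f['color']); cv2.imwrite('pics/e.png',cv2.resize(im[50:250,200:440],(720,600),interpolation=2)[...,::-1])
E
```

```text
[ 536.42407067 -246.55921073]
ring 40.88129899969674 1.132909039846275
1 42.26969044529167 0.4365233209456183
2 42.867642499628595 -0.23882897576723033
3 42.482109991485224 -0.9256900933100703
ptr 25.406917923104828 -0.2701277391776312
49.436002174529484 -0.28366773467249634
18.778177031653613 -0.2840012274852705
cap [ 522.91686662 -127.27324715]
dp [-0.063 -0.056  1.737]
```

View pics/e.png

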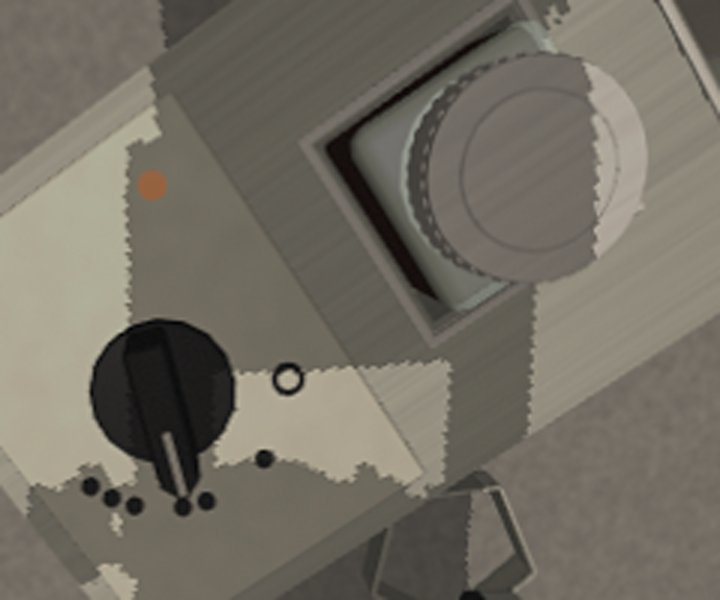

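play_rows(
  dp=[
    [-0.06,-0.06,0.6],
    [-0.06,-0.06,1.3],
    [-0.06,-0.06,2.0],
    [-0.06,-0.06,2.0],
    [-0.06,-0.06,2.0],
  ],
  rot=[
    [0,0,-1.0],
    [0,0,-2.05],
    [0,0,-2.05],
    [0,0,-2.05],
    [0,0,-2.05],
  ],
  fingers=0.5,
  grip_force=40,
)

```text
clock: 2.7
eef_pos: [535.7, -245.3, 149.6]
tcp_rot: [3.141, -0.003, 2.859]
contact_force: [-0.4, -0.3, 0.5]
opening: 0.502
grasp_force: 0.0
```

```bash
python3 - <<'E'
from h import *
move([536.4,-246.5,94])
E
```

```text
dp [-0.028 -0.025  1.389]
```

play_rows(
  dp=[
    [-0.02,-0.02,0.5],
    [-0.02,-0.02,1.0],
    [-0.02,-0.02,1.38],
    [-0.02,-0.02,1.38],
    [-0.02,-0.02,1.38],
  ],
  rot=[
    [0,0,0],
    [0,0,0],
    [0,0,0],
    [0,0,0],
    [0,0,0],
  ],
)

```text
clock: 3.12
eef_pos: [538.1, -247.7, 96.4]
tcp_rot: [-3.141, 0.001, 2.859]
contact_force: [1.1, -0.6, 0.2]
opening: 0.496
grasp_force: 0.0
```

play_rows(
  dp=[
    [0,0,0],
    [0,0,0],
    [0,0,0],
    [0,0,0],
    [0,0,0],
  ],
  rot=[
    [0,0,0],
    [0,0,0],
    [0,0,0],
    [0,0,0],
    [0,0,0],
  ],
  fingers=0,
  grip_force=40,
)

```text
clock: 3.53
eef_pos: [538.9, -247.6, 96.9]
tcp_rot: [3.141, 0.003, 2.859]
contact_force: [0.2, 4.2, 7.2]
opening: 0.128
grasp_force: 39.0
```

play_rows(
  dp=[
    [0,0,0],
    [0,0,0],
    [0,0,0],
    [0,0,0],
    [0,0,0],
  ],
  rot=[
    [0,0,-0.7],
    [0,0,-1.4],
    [0,0,-2.1],
    [0,0,-2.8],
    [0,0,-3.5],
  ],
)

```text
clock: 3.95
eef_pos: [538.9, -247.0, 96.9]
tcp_rot: [3.141, 0.003, -3.055]
contact_force: [1.3, 8.0, 7.3]
opening: 0.128
grasp_force: 39.1
```

play_rows(
  dp=[
    [0,0,0],
    [0,0,0],
    [0,0,0],
    [0,0,0],
    [0,0,0],
  ],
  rot=[
    [0,0,-0.8],
    [0,0,-1.7],
    [0,0,-2.6],
    [0,0,-3.5],
    [0,0,-3.5],
  ],
)

```text
clock: 4.37
eef_pos: [538.8, -246.5, 96.8]
tcp_rot: [3.141, 0.003, -2.686]
contact_force: [1.2, 9.6, 9.0]
opening: 0.131
grasp_force: 39.3
```

play_rows(
  dp=[
    [0,0,0],
    [0,0,0],
    [0,0,0],
    [0,0,0],
  ],
  rot=[
    [0,0,0],
    [0,0,0],
    [0,0,0],
    [0,0,0],
  ],
  fingers=0.5,
)

```text
clock: 4.7
eef_pos: [537.5, -248.2, 95.2]
tcp_rot: [-3.141, 0.0, -2.691]
contact_force: [0.1, 0.4, -0.2]
opening: 0.505
grasp_force: 0.0
```

play_rows(
  dp=[
    [0,0,-0.9],
    [0,0,-1.8],
    [0,0,-2.7],
    [0,0,-3.3],
    [0,0,-3.3],
  ],
  rot=[
    [0,0,0],
    [0,0,0],
    [0,0,0],
    [0,0,0],
    [0,0,0],
  ],
  fingers=0.9,
)

```text
clock: 5.12
eef_pos: [540.2, -249.5, 232.9]
tcp_rot: [-3.135, 0.005, -2.692]
contact_force: [1.1, 0.1, 0.7]
opening: 0.905
grasp_force: 0.0
```

```bash
python3 - <<'E'
from h import *
import pickle
s=telemetry.sense();print(s['eef_pos'],s['tcp_rot'],s['clock'],s['qpos'])
f=cam('wrist');pickle.dump(f,open('f2.pkl','wb'))
cv2.imwrite('pics/g.png',cv2.resize(np.array(f['color']),(800,600))[...,::-1])
E
```

```text
[ 540.22403511 -249.51865838  232.86440385] [-3.13456946  0.00549276 -2.69158896] 5.1167 [-4.35089993e-01  2.80500991e-01  1.68193454e+00 -2.12891569e-04
  1.17024327e+00 -2.45578858e+00]
```

View pics/g.png

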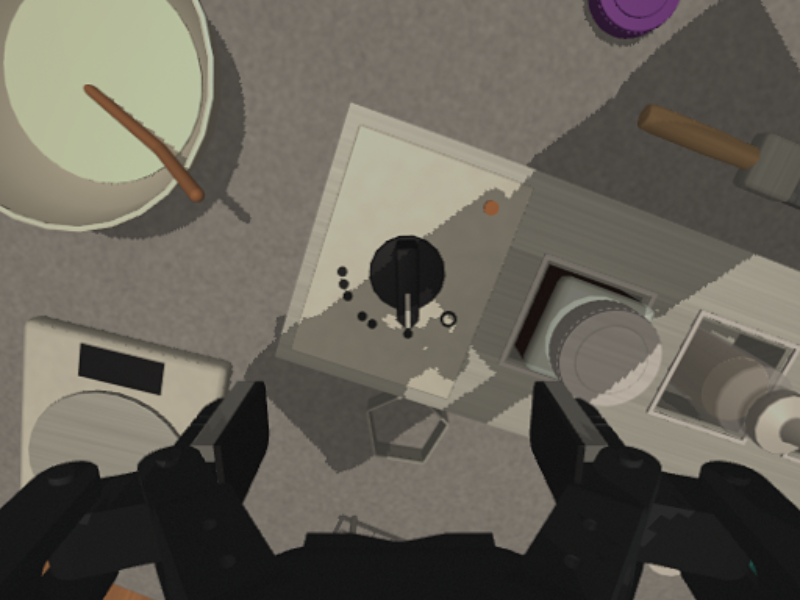

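The dial bar now points straight at the single dot (408,333). The cap top is centred at about (610,353).

```bash
python3 - <<'E'
from h import *
import pickle
f=pickle.load(open('f2.pkl','rb'));k=1.5625
g=lambda u,v,z: atz(f,(u/k,v/k),z)[:2]
print(g(407,274,90),g(610,353,136))
d=g(408,333,84)-g(407,270,90);print('dot',np.arctan2(d[1],d[0]))
d=g(408,324,122)-g(408,242,122);print('bar',np.arctan2(d[1],d[0]))
move([523,-127.5,190])
E
```

```text
[ 537.24827029 -246.9465199 ] [ 519.10454816 -130.36900619]
dot 0.4712057390086385
bar 0.4553501757179399
dp [-0.956  2.913  0.99 ]
```

play_rows(
  dp=[
    [-0.2,0.6,0.2],
    [-0.4,1.2,0.4],
    [-0.6,1.8,0.6],
    [-0.8,2.4,0.8],
    [-0.96,2.9,0.99],
  ],
  rot=[
    [0,0,1.1],
    [0,0,2.2],
    [0,0,3.3],
    [0,0,4.4],
    [0,0,5.5],
  ],
  fingers=1,
)

```text
clock: 5.58
eef_pos: [520.1, -125.3, 185.4]
tcp_rot: [3.141, -0.003, 3.01]
contact_force: [0.5, -0.4, -0.8]
opening: 1.001
grasp_force: 0.0
```

play_rows(
  dp=[
    [0,0,0],
    [0,0,0],
    [0,0,0],
    [0,0,0],
    [0,0,0],
  ],
  rot=[
    [0,0,1.1],
    [0,0,2.2],
    [0,0,3.3],
    [0,0,4.4],
    [0,0,5.5],
  ],
)

```text
clock: 6.0
eef_pos: [520.5, -126.6, 185.7]
tcp_rot: [-3.14, -0.002, 2.434]
contact_force: [0.4, 0.1, -0.7]
opening: 0.998
grasp_force: 0.0
```

play_rows(
  dp=[
    [0,0,0],
    [0,0,0],
    [0,0,0],
    [0,0,0],
    [0,0,0],
  ],
  rot=[
    [0,0,1.1],
    [0,0,2.2],
    [0,0,3.3],
    [0,0,4.4],
    [0,0,5.5],
  ],
)

```text
clock: 6.42
eef_pos: [520.5, -126.7, 185.7]
tcp_rot: [-3.139, -0.001, 1.858]
contact_force: [0.7, -1.0, -0.2]
opening: 0.999
grasp_force: 0.0
```

play_rows(
  dp=[
    [0,0,0],
    [0,0,0],
    [0,0,0],
    [0,0,0],
    [0,0,0],
  ],
  rot=[
    [0,0,1.1],
    [0,0,2.2],
    [0,0,2.5],
    [0,0,2.5],
    [0,0,2.5],
  ],
)

```text
clock: 6.83
eef_pos: [520.8, -126.7, 186.2]
tcp_rot: [-3.14, -0.0, 1.604]
contact_force: [-0.0, -0.7, 0.1]
opening: 1.002
grasp_force: 0.0
```

```bash
python3 - <<'E'
from h import *
import pickle
s=telemetry.sense();print(s['eef_pos'],s['tcp_rot'],s['clock'],s['qpos'])
f=cam('wrist');pickle.dump(f,open('f3.pkl','wb'))
cv2.imwrite('pics/i.png',cv2.resize(np.array(f['color']),(800,600))[...,::-1])
print(pix(f,[523,-127.5,136])*1.5625)
E
```

```text
[ 520.81435076 -126.74378289  186.17911364] [-3.13977677e+00 -4.07207535e-04  1.60369759e+00] 6.8333 [-2.41447143e-01  2.41517845e-01  1.84617559e+00 -1.14882916e-04
  1.05575751e+00 -2.74292099e-01]
[[403.48046971 323.30389391]]
```

View pics/i.png

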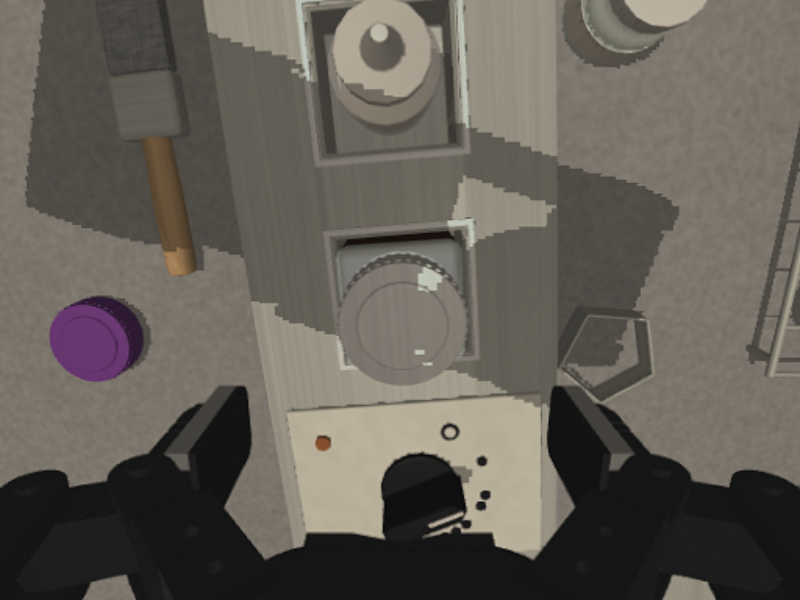

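The cap top is at (403,324), matching the predicted (523,-127.5), so I'm descending on it.

play_rows(
  dp=[
    [-0.02,0.05,0.6],
    [-0.02,0.05,1.2],
    [-0.02,0.05,1.8],
    [-0.02,0.05,2.1],
    [-0.02,0.05,2.1],
  ],
  rot=[
    [0,0,0],
    [0,0,0],
    [0,0,0],
    [0,0,0],
    [0,0,0],
  ],
)

```text
clock: 7.3
eef_pos: [521.2, -127.0, 100.2]
tcp_rot: [-3.136, -0.001, 1.603]
contact_force: [-0.3, 1.5, 0.0]
opening: 0.999
grasp_force: 0.0
```

play_rows(
  dp=[
    [0,0,0],
    [0,0,0],
    [0,0,0],
    [0,0,0],
    [0,0,0],
  ],
  rot=[
    [0,0,0],
    [0,0,0],
    [0,0,0],
    [0,0,0],
    [0,0,0],
  ],
  fingers=0,
  grip_force=80,
)

```text
clock: 7.72
eef_pos: [524.2, -127.8, 105.2]
tcp_rot: [3.14, 0.001, 1.603]
contact_force: [-2.8, 0.1, 7.7]
opening: 0.636
grasp_force: 82.5
```

play_rows(
  dp=[
    [0,0,0],
    [0,0,0],
    [0,0,0],
    [0,0,0],
    [0,0,0],
  ],
  rot=[
    [0,0,-0.5],
    [0,0,-1.2],
    [0,0,-1.9],
    [0,0,-2.6],
    [0,0,-3.3],
  ],
)

```text
clock: 8.13
eef_pos: [524.2, -128.0, 105.1]
tcp_rot: [3.14, 0.001, 1.951]
contact_force: [-3.5, -2.2, 6.5]
opening: 0.64
grasp_force: 83.9
```

```bash
python3 - <<'E'
from h import *
s=telemetry.sense();print({k:np.round(s[k],2) for k in('eef_pos','tcp_rot','contact_force','wrist_torque','opening','grasp_force')})
E
```

```text
{'eef_pos': array([ 524.24, -128.03,  105.08]), 'tcp_rot': array([3.14, 0.  , 1.95]), 'contact_force': array([-3.53, -2.19,  6.47]), 'wrist_torque': array([-0.25,  0.46, -0.54]), 'opening': np.float64(0.64), 'grasp_force': np.float64(83.93)}
```

play_rows(
  dp=[
    [0,0,0],
    [0,0,0],
    [0,0,0],
    [0,0,0],
    [0,0,0],
  ],
  rot=[
    [0,0,-0.8],
    [0,0,-1.6],
    [0,0,-2.4],
    [0,0,-3.2],
    [0,0,-4.0],
  ],
)

```text
clock: 8.55
eef_pos: [524.0, -127.8, 105.1]
tcp_rot: [3.141, 0.001, 2.37]
contact_force: [-3.9, -0.3, 7.2]
opening: 0.639
grasp_force: 84.1
```

play_rows(
  dp=[
    [0,0,0],
    [0,0,0],
    [0,0,0],
    [0,0,0],
    [0,0,0],
  ],
  rot=[
    [0,0,-0.8],
    [0,0,-1.6],
    [0,0,-2.4],
    [0,0,-3.2],
    [0,0,-4.0],
  ],
)

```text
clock: 8.97
eef_pos: [523.7, -127.8, 105.1]
tcp_rot: [3.141, 0.001, 2.789]
contact_force: [-4.6, -0.7, 8.8]
opening: 0.633
grasp_force: 84.2
```

play_rows(
  dp=[
    [0,0,0],
    [0,0,0],
    [0,0,0],
    [0,0,0],
    [0,0,0],
  ],
  rot=[
    [0,0,-0.8],
    [0,0,-1.6],
    [0,0,-2.4],
    [0,0,-3.2],
    [0,0,-4.0],
  ],
)

```text
clock: 9.38
eef_pos: [523.4, -127.8, 105.1]
tcp_rot: [-3.141, 0.0, -3.075]
contact_force: [-7.1, -1.1, 9.1]
opening: 0.639
grasp_force: 84.3
```

play_rows(
  dp=[
    [0,0,0],
    [0,0,0],
    [0,0,0],
    [0,0,0],
    [0,0,0],
  ],
  rot=[
    [0,0,-0.8],
    [0,0,-1.6],
    [0,0,-2.4],
    [0,0,-3.2],
    [0,0,-4.0],
  ],
)

```text
clock: 9.8
eef_pos: [523.2, -128.0, 105.1]
tcp_rot: [-3.141, -0.0, -2.656]
contact_force: [-6.6, -2.8, 10.7]
opening: 0.639
grasp_force: 84.4
```

play_rows(
  dp=[
    [0,0,0],
    [0,0,0],
    [0,0,0],
    [0,0,0],
    [0,0,0],
  ],
  rot=[
    [0,0,-0.8],
    [0,0,-1.6],
    [0,0,-2.0],
    [0,0,-2.0],
    [0,0,-2.0],
  ],
)

```text
clock: 10.22
eef_pos: [523.6, -128.4, 105.2]
tcp_rot: [-3.14, -0.0, -2.45]
contact_force: [-6.4, -2.8, 8.4]
opening: 0.636
grasp_force: 84.2
```

```bash
python3 - <<'E'
from h import *
import pickle
s=telemetry.sense();print({k:np.round(s[k],2) for k in('eef_pos','tcp_rot','contact_force','wrist_torque','opening','grasp_force')})
f=cam('wrist');pickle.dump(f,open('f4.pkl','wb'))
cv2.imwrite('pics/j.png',cv2.resize(np.array(f['color']),(800,600))[...,::-1])
E
```

```text
{'eef_pos': array([ 523.57, -128.37,  105.16]), 'tcp_rot': array([-3.14, -0.  , -2.45]), 'contact_force': array([-6.41, -2.77,  8.42]), 'wrist_torque': array([-0.48,  1.09, -0.32]), 'opening': np.float64(0.64), 'grasp_force': np.float64(84.21)}
```

View pics/j.png

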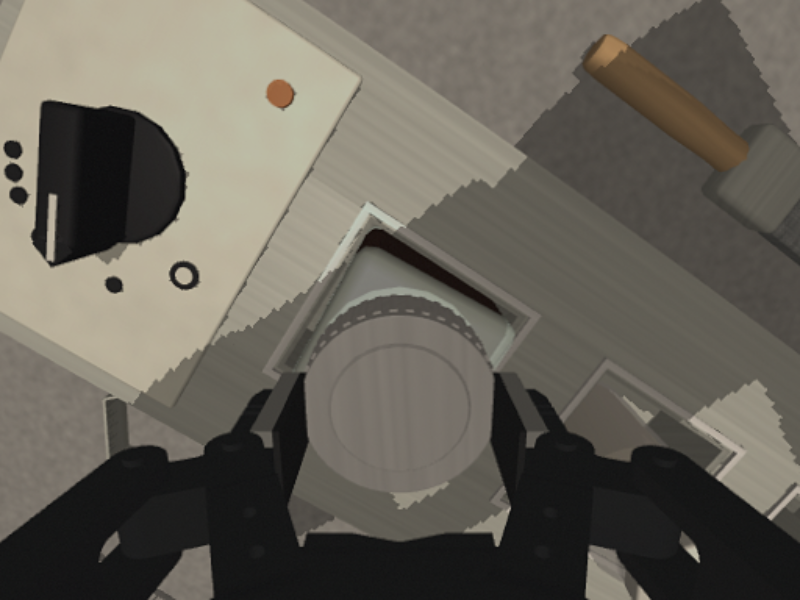

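The cap sits squarely between the pads after 2.23 rad of turning, and the jar is still seated in its well. Next is a light pull up.

play_rows(
  dp=[
    [0,0,-0.05],
    [0,0,-0.1],
    [0,0,-0.15],
    [0,0,-0.2],
    [0,0,-0.2],
  ],
  rot=[
    [0,0,0],
    [0,0,0],
    [0,0,0],
    [0,0,0],
    [0,0,0],
  ],
)

```text
clock: 10.68
eef_pos: [524.1, -127.6, 112.0]
tcp_rot: [-3.141, 0.001, -2.45]
contact_force: [-1.0, -1.7, -0.0]
opening: 0.637
grasp_force: 84.3
```

```bash
python3 - <<'E'
from h import *
import pickle
s=telemetry.sense();print({k:np.round(s[k],2) for k in('eef_pos','tcp_rot','contact_force','wrist_torque','opening','grasp_force')})
f=cam('wrist')
a=np.array(pickle.load(open('f4.pkl','rb'))['color'])[120:340,150:370];b=np.array(f['color'])[120:340,150:370]
cv2.imwrite('pics/k.png',cv2.resize(np.hstack([a,b]),(800,400))[...,::-1])
E
```

```text
{'eef_pos': array([ 524.11, -127.62,  112.02]), 'tcp_rot': array([-3.14,  0.  , -2.45]), 'contact_force': array([-0.99, -1.66, -0.02]), 'wrist_torque': array([-0.33,  0.23, -0.01]), 'opening': np.float64(0.64), 'grasp_force': np.float64(84.35)}
```

View pics/k.png

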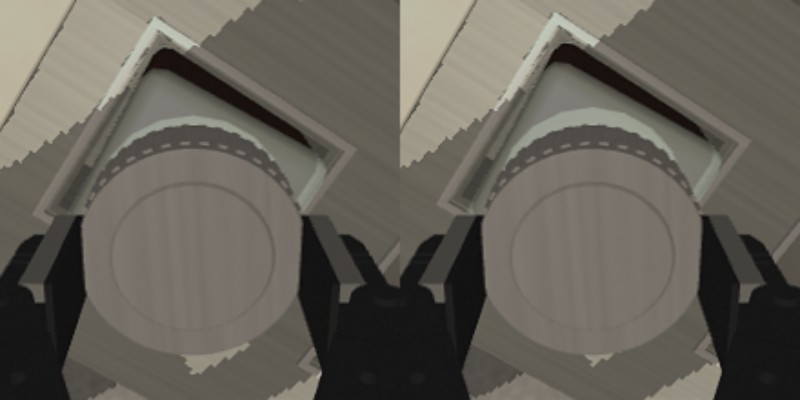

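The force dropped to zero, the torque is gone, and the cap has separated from the jar's shoulder, so it is free. Lifting it straight up.

play_rows(
  dp=[
    [0,0,-0.2],
    [0,0,-0.4],
    [0,0,-0.6],
    [0,0,-0.8],
    [0,0,-0.9],
  ],
  rot=[
    [0,0,0],
    [0,0,0],
    [0,0,0],
    [0,0,0],
    [0,0,0],
  ],
)

```text
clock: 11.15
eef_pos: [524.4, -127.6, 149.0]
tcp_rot: [-3.14, 0.001, -2.45]
contact_force: [0.6, -0.8, -0.4]
opening: 0.637
grasp_force: 84.3
```

play_rows(
  dp=[
    [0,0,0],
    [0,0,0],
    [0,0,0],
    [0,0,0],
    [0,0,0],
  ],
  rot=[
    [0,0,0],
    [0,0,0],
    [0,0,0],
    [0,0,0],
    [0,0,0],
  ],
)

```text
clock: 11.57
eef_pos: [523.3, -127.5, 146.9]
tcp_rot: [3.141, -0.0, -2.45]
contact_force: [0.5, 0.3, -1.3]
opening: 0.634
grasp_force: 84.3
```

```bash
python3 - <<'E'
from h import *
s=telemetry.sense();print({k:np.round(s[k],2) for k in('eef_pos','tcp_rot','contact_force','opening','grasp_force','qvel')})
a=np.array(cam('wrist')['color'])[100:340,100:420];f=cam('scene')
b=np.array(f['color'])[150:260,160:340]
cv2.imwrite('pics/l.png',np.hstack([cv2.resize(a,(400,300)),cv2.resize(b,(400,300))])[...,::-1])
E
```

```text
{'eef_pos': array([ 523.29, -127.46,  146.88]), 'tcp_rot': array([ 3.14, -0.  , -2.45]), 'contact_force': array([ 0.49,  0.32, -1.3 ]), 'opening': np.float64(0.63), 'grasp_force': np.float64(84.32), 'qvel': array([ 0., -0., -0.,  0.,  0., -0.])}
```

View pics/l.png

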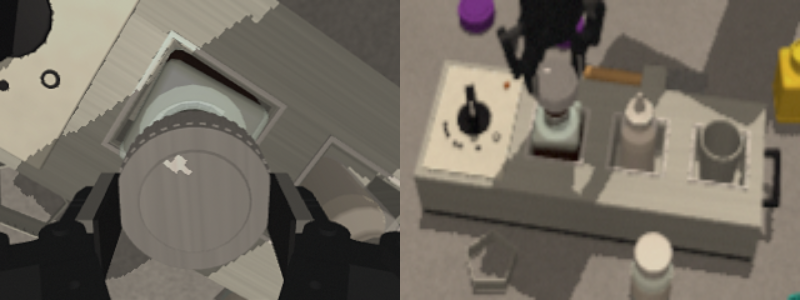

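The left panel shows the cap held level above the jar. The right panel shows the jar still seated in its well, the dial turned, and nothing else moved.

```bash
python3 -c "
from rig import r
print(r.sign_off())"
```

```text
the job is handed in; nothing more can be done
None
```

The job is handed in at about 12 s: the dial is on the one-dot mark, the cap was turned about 2.2 rad until the thread let go, and the gripper holds it level roughly 22 mm above the jar's open mouth, with the jar still seated in its well.

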